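# Make up the investing tray: casting rings onto their crucible formers

## Robot

A 6-joint arm with a two-finger parallel gripper is mounted at the origin on a cart in front of the work surface, level with it; the furniture and walls round the work are solid. World frame = base frame: x ahead of the robot, y to its left, z up, the work surface at z = 0. Lengths are in m, angles in rad, forces in N, time in s.
With the tool pointing down it reaches from about 0.325 to 0.775 m from the base axis. Payload 5.5 kg.
Tool frame: the origin (TCP) lies at the very end of the fingers, on their centre line; the grasp point (between the pads) lies 19 mm behind it; z points along the fingers, y is the line along which they close (so a half turn about z gives the same grasp; the last joint's range is limited). The gripper opens to 85 mm and grips with 20 to 120 N. Pads are 22 mm wide; open, the fingers measure 114 mm over their backs; the gripper's body (76 mm by 85 mm) begins 54 mm behind the grasp point. The pads swing forward as they close: fully open they stand 13 mm farther back than shut.
Start: joints at [1.203, 0.091, 1.231, -0, 1.82, -0.057], TCP at [0.183, 0.571, 0.231] pointing down, gripper open.
Joint ranges: [-2.87, 2.87], [-0.86, 2.18], [0.17, 2.46], [-1.51, 4.65], [0.06, 2.69], [-2.65, 2.65]. Speed limits (rad/s): [2.57, 2.57, 3.01, 3.14, 3.14, 3.14].

## Interface

Orientations are given as a 3x3 rotation matrix whose columns are the frame's x, y, z axes.
In Python, from workcell import manip, viewer gives the robot as it stands.
- The arm moves only by the tool drive_tool, never from a script. Its argument "plan" is a list that holds one entry, the list of rows, each a list of 5 numbers: the shift along the tool's x, y, z normalised to -1 to 1, where 1 is 15 cm, then the turn about the tool's z normalised to -1 to 1, where 1 is 90 degrees, then the opening, from -1 (shut) to 1 (fully open). A call has 1 to 10 rows; each row is the pose to reach, as a shift and turn from the pose commanded when the call began, along the tool's axes at that moment; what a row does not reach only later rows make up. A row lasts 1/8 s, in which the tool goes at most 62.5 mm and 10.7 degrees, less where a joint would pass 70% of its speed; a pose out of reach is approached as far as the arm can. A call with a number of a shift or a turn outside -1 to 1 is refused whole. A call with a gripper value outside its range is refused whole. The fingers move at their own pace and stop on an object; the grip force is fixed at half the most. Time passes only in rows, so rows that repeat a pose let the fingers close. It gives the time, the measured TCP pose, the force, the opening and the grip force at its end, in the units of the state.
- manip.sense(): the state, without advancing time (a new reading comes with each control period).
- viewer.grab_frame(name): name is "scene" or "top" or "wrist"; returns a dict with "image" (384x512x3 uint8, blue, green, red), "K" (3x3 intrinsics, pixels), "R" (3x3) and "t" (3): a world point X has camera coordinates R X + t. Camera axes: x right, y down, z forward; pixel columns grow to the right and rows downward; lengths in m; the calibration is good to about 2 mm. A picture is of the moment at which its call begins. There is no depth.
- manip.sign_off(): hands the job in; it is judged then, once.
The state is a dict: "time_s": time; "joint_pos": joint angles; "qd": joint speeds; "tau": joint torques, N m; "eef_pos": TCP position; "orientation": TCP orientation; "force": force on the tool from outside, world axes, zero at the start; "wrist_torque": the same for the moment, N m; "opening": finger opening in m; "finger_force": force on a finger pad.
Only numpy, scipy, OpenCV 4.12 (cv2) and the standard library are available. Lean on these libraries where they do the work, as an engineer would, in place of code of your own. Each camera call takes 0.05 s, during which the arm holds its last target. There are 200 camera calls.

## Task

Make the tray ready for investing: gather the four empty casting rings from the worktop into it, setting each one over the wax pattern on the rubber former of its own size so that it stands upright, fully down on the former's seat. The formers stay where they stand in the tray, not shoved or tipped. Leave the two rings that are already filled with plaster where they are.

Things in the scene. Friction and masses are not known exactly. Their poses are not given: they have to be found in the camera images.
- ring_32: smallest EMPTY casting ring: plain steel tube open at both ends (one looks down through it), outer diameter 32 mm, wall 2.5 mm, height 44 mm, standing upright on the worktop. Origin: centre of its lower rim; z up along the tube.
- ring_42: second smallest EMPTY casting ring: plain steel tube open at both ends (one looks down through it), outer diameter 42 mm, wall 2.5 mm, height 48 mm, standing upright on the worktop. Origin: centre of its lower rim; z up along the tube.
- ring_52: second largest EMPTY casting ring: plain steel tube open at both ends (one looks down through it), outer diameter 52 mm, wall 2.5 mm, height 52 mm, standing upright on the worktop. Origin: centre of its lower rim; z up along the tube.
- ring_62: largest EMPTY casting ring: plain steel tube open at both ends (one looks down through it), outer diameter 62 mm, wall 2.5 mm, height 56 mm, standing upright on the worktop. Origin: centre of its lower rim; z up along the tube.
- former_32: smallest former: loose black rubber base, 50 mm diameter, lip 13 mm high, in the steel tray (floor 3 mm, rim 15 mm); seat 10 mm up, with a cone 24 mm wide at foot, 12 mm at top, top 22 mm up; on it one sprued wax crown, 10 mm wide, top 40 mm up. The 32 mm ring fits round the cone with 1.5 mm play; seated, its origin is 10 mm above this origin: centre of underside; z up.
- former_42: second smallest former: loose black rubber base, 60 mm diameter, lip 13 mm high, in the steel tray (floor 3 mm, rim 15 mm); seat 10 mm up, with a cone 34 mm wide at foot, 15 mm at top, top 24 mm up; on it one sprued wax crown, 14 mm wide, top 43 mm up. The 42 mm ring fits round the cone with 1.5 mm play; seated, its origin is 10 mm above this origin: centre of underside; z up.
- former_52: second largest former: loose black rubber base, 70 mm diameter, lip 13 mm high, in the steel tray (floor 3 mm, rim 15 mm); seat 10 mm up, with a cone 44 mm wide at foot, 20 mm at top, top 26 mm up; on it two wax crowns along y, 24 x 11 mm, top 45 mm up. The 52 mm ring fits round the cone with 1.5 mm play; seated, its origin is 10 mm above this origin: centre of underside; z up.
- former_62: largest former: loose black rubber base, 80 mm diameter, lip 13 mm high, in the steel tray (floor 3 mm, rim 15 mm); seat 10 mm up, with a cone 54 mm wide at foot, 24 mm at top, top 27 mm up; on it three wax crowns in a row along y, 29 x 11 mm, top 49 mm up. The 62 mm ring fits round the cone with 1.5 mm play; seated, its origin is 10 mm above this origin: centre of underside; z up.
- filled_42: 42 mm casting ring already FILLED with set investment: the same steel tube as the empty 42 mm ring (48 mm high) but its top is closed by a flat pale beige plaster face. Not wanted; stays where it stands. Origin: centre of its underside; z up.
- filled_52: 52 mm casting ring already FILLED with set investment: the same steel tube as the empty 52 mm ring (52 mm high) but its top is closed by a flat pale beige plaster face. Not wanted; stays where it stands. Origin: centre of its underside; z up.

How it is judged:
At the end, for the whole second after the job is handed in: Each empty ring stands upright (0.06 rad) on the former of its size: centres within 5 mm, lower rim 7 to 13.5 mm above the former's underside (seated: 10), released, at rest. Each former and both filled rings upright and within 25 mm of where they stood (horizontal distance between ring_32 and former_32 below 0.005 m and z of ring_32 in the frame of former_32 between 0.007 and 0.0135 m and angle between each of ring_32, former_32, ring_42, former_42, ring_52, former_52, ring_62, former_62, filled_42, filled_52's own z axis and vertical below 0.06 rad and linear speed of each of ring_32, former_32, ring_42, former_42, ring_52, former_52, ring_62, former_62 below 0.02 m/s and distance of each of former_32, former_42, former_52, former_62, filled_42, filled_52 from where it was at the start of the episode below 0.025 m and horizontal distance between ring_42 and former_42 below 0.005 m and z of ring_42 in the frame of former_42 between 0.007 and 0.0135 m and horizontal distance between ring_52 and former_52 below 0.005 m and z of ring_52 in the frame of former_52 between 0.007 and 0.0135 m and horizontal distance between ring_62 and former_62 below 0.005 m and z of ring_62 in the frame of former_62 between 0.007 and 0.0135 m); the robot touches nothing.
It fails at once if a filled ring is lifted, knocked over or pushed away (distance of any of filled_42, filled_52 from where it was at the start of the episode above 0.03 m or angle between any of filled_42, filled_52's own z axis and vertical above 0.3 rad).
It fails at once if a former with its wax pattern is lifted, knocked over or shoved aside (distance of any of former_32, former_42, former_52, former_62 from where it was at the start of the episode above 0.03 m or angle between any of former_32, former_42, former_52, former_62's own z axis and vertical above 0.3 rad).
It also fails if it takes over 80 s, if anything falls off the work surface, if the arm or the gripper's body presses on something with over 40 N, if the wrist force passes 120 N, or if a joint passes its speed limit or range.

## Working session

There is one attempt and no reset: what is moved stays moved. The work goes in short steps, Python scripts to look and compute and a tool call to move; the robot and the scene stay as the last step left them, time stands still between calls to the robot, and variables do not carry over. Pictures are saved under pics/ and viewed, at most 14 in all, crops included, and the job is handed in when it is done.

Besides the shell and the picture viewer there is one more tool, called after ">>>" as name([rows], argument=value, ...), one row to a line, values as JSON. drive_tool: Moves the arm, as the interface text tells. Its arguments: {"type":"object","properties":{"plan":{"type":"array"}},"required":["plan"]}

```bash
mkdir -p pics; python3 - <<'E'
from workcell import manip, viewer
import cv2,numpy as np
s=manip.sense(); print(s)
for n in("top","scene"):
    f=viewer.grab_frame(n); cv2.imwrite(f"pics/{n}0.png",f["image"]); np.savez(f"{n}0.npz",**f)
    print(n,f["K"].tolist(),f["R"].round(4).tolist(),f["t"].tolist(), (-f["R"].T@f["t"]).round(3))
E
```

```text
{'time_s': 0.0, 'joint_pos': array([ 1.20329341e+00,  9.18772763e-02,  1.23188535e+00,  7.00069448e-06,
        1.81977570e+00, -5.66850721e-02]), 'qd': array([ 3.00876688e-04, -7.55523250e-04, -1.20509896e-03, -1.17287064e-05,
        1.95463475e-03,  1.37810039e-03]), 'tau': array([-2.11833176e-03, -4.58726764e+01, -4.18012691e+01, -2.69554830e-04,
        1.16561478e-02, -5.63190412e-06]), 'eef_pos': array([0.18339516, 0.57099801, 0.23014013]), 'orientation': array([[-9.52084246e-01,  3.05835070e-01, -7.05383748e-04],
       [ 3.05835861e-01,  9.52082527e-01, -1.81331380e-03],
       [ 1.17008587e-04, -1.94215915e-03, -9.99998107e-01]]), 'force': array([-0.86089769,  0.09857384, -0.02330237]), 'wrist_torque': array([0.00518029, 0.02157959, 0.00955519]), 'finger_force': 0.0, 'opening': 0.08514657305977331}
top [[427.98297694156173, 0.0, 254.84742810523457], [0.0, 427.98297694156173, 190.89990328192232], [0.0, 0.0, 1.0]] [[0.0116, -0.9999, -0.0063], [-0.9986, -0.0112, -0.0517], [0.0516, 0.0069, -0.9986]] [0.004058793271558341, 0.5488006085602507, 1.0488016979680967] [0.494 0.003 1.076]
scene [[482.9000284116978, 0.0, 253.1591266046387], [0.0, 482.9000284116978, 192.97111432200694], [0.0, 0.0, 1.0]] [[0.8085, -0.5881, 0.0194], [-0.2874, -0.4235, -0.8591], [0.5135, 0.689, -0.5115]] [-0.46857474590457704, 0.1994021317483969, 0.7634619959475716] [ 0.044 -0.717  0.571]
```

View pics/top0.png

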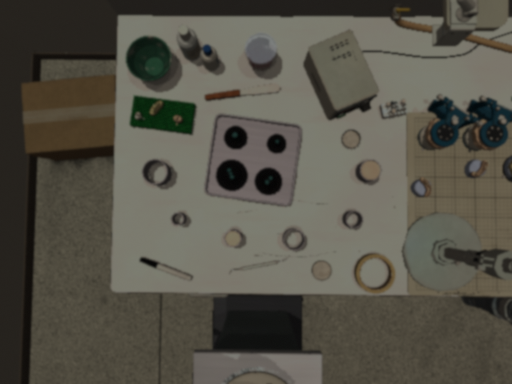

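View pics/scene0.png

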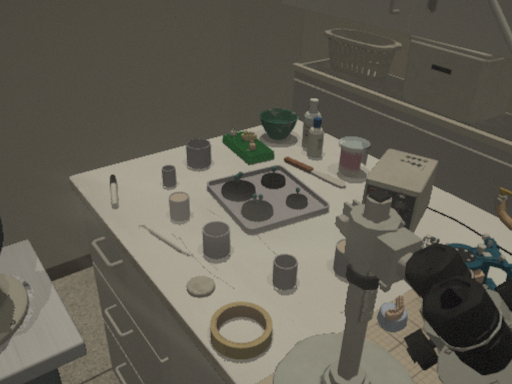

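The top view shows the tray at about (255,160) with its formers at (235,137), (277,143), (231,175) and (268,181). The empty rings are at (157,173) for 62, (180,218) for 32, (293,238) and (352,219). The filled rings are at (234,238) and (369,171). The scene view agrees. Next I'll measure them from both views.

```bash
cat > h.py <<'E'
from workcell import manip, viewer
import cv2,numpy as np
def ray(f,uv):
    c=-f["R"].T@f["t"]; d=f["R"].T@np.linalg.inv(f["K"])@np.array([uv[0],uv[1],1.]); return c,d
def plane(f,uv,z):
    c,d=ray(f,uv); return (c+d*(z-c[2])/d[2])
def proj(f,X):
    p=f["K"]@(f["R"]@np.asarray(X,float)+f["t"]); return p[:2]/p[2]
def tri(a,ua,b,ub):
    (c1,d1),(c2,d2)=ray(a,ua),ray(b,ub)
    s=np.linalg.lstsq(np.c_[d1,-d2],c2-c1,rcond=None)[0]
    p,q=c1+d1*s[0],c2+d2*s[1]; return (p+q)/2,np.linalg.norm(p-q)
def go(X,yaw):   # norm. shift and turn to world TCP X with tool-x heading yaw (tool down)
    s=manip.sense(); R=s["orientation"]; d=R.T@(np.array(X)-s["eef_pos"])/.15
    cur=np.arctan2(R[1,0],R[0,0]); dy=(cur-yaw+np.pi)%(2*np.pi)-np.pi
    return d.round(3),round(dy/(np.pi/2),3)
E
python3 - <<'E'
from h import *
f=dict(np.load("top0.npz"))
for n,uv,z in [("r62",(157,173),.056),("r32",(180,218),.044),("r52",(293,238),.052),("r42",(352,219),.048),("fil42",(234,238),.048),("fil52",(369,171),.052),("f52?",(268,181),.016),("f62",(231,175),.016),("f42",(235,137),.016),("f32",(277,143),.016)]: print(n,plane(f,uv,z).round(3))
w=viewer.grab_frame("wrist"); s=manip.sense(); T=s["orientation"]
print("cam in tool",(T.T@(-w["R"].T@w["t"]-s["eef_pos"])).round(3),"axes",(T.T@w["R"].T).round(3).tolist(),w["K"][0,0])
a=cv2.resize(f["image"][100:290,110:400],None,fx=2.7,fy=2.7,interpolation=cv2.INTER_CUBIC)
cv2.imwrite("pics/topz.png",cv2.convertScaleAbs(a,alpha=1.5))
E
```

```text
r62 [0.587 0.245 0.056]
r32 [0.48  0.19  0.044]
r52 [ 0.436 -0.082  0.052]
r42 [ 0.482 -0.223  0.048]
fil42 [0.434 0.059 0.048]
fil52 [ 0.598 -0.263  0.052]
f52? [ 0.574 -0.022  0.016]
f62 [0.588 0.07  0.016]
f42 [0.683 0.061 0.016]
f32 [ 0.669 -0.044  0.016]
cam in tool [ 0.078  0.    -0.143] axes [[-0.0, -0.952, -0.305], [1.0, -0.0, -0.0], [0.0, -0.305, 0.952]] 330.4611945652813
```

View pics/topz.png

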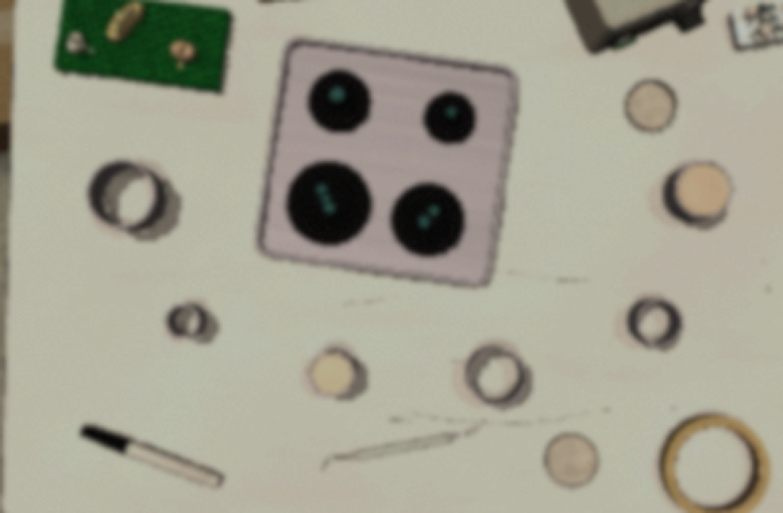

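>>> drive_tool([
  [[-1, -0.39, 0.05, 0, 1], [-1, -0.39, 0.05, 0, 1], [-1, -0.39, 0.05, 0, 1]],
])

```text
time_s: 0.52
eef_pos: [0.3102, 0.4678, 0.2233]
orientation: [[-0.952, 0.307, 0.0], [0.307, 0.952, -0.001], [-0.0, -0.001, -1.0]]
force: [0.1, -0.3, -0.2]
opening: 0.0856
finger_force: 0.0
```

>>> drive_tool([
  [[-1, -0.39, 0.05, 0, 1], [-1, -0.39, 0.05, 0, 1], [-1, -0.39, 0.05, 0, 1]],
])

```text
time_s: 0.9
eef_pos: [0.4352, 0.3659, 0.2156]
orientation: [[-0.951, 0.308, -0.0], [0.308, 0.951, -0.001], [0.0, -0.001, -1.0]]
force: [-0.2, -0.6, 0.0]
opening: 0.0852
finger_force: 0.0
```

>>> drive_tool([
  [[-1, -0.39, 0.05, -0.1, 1], [-1, -0.39, 0.05, -0.2, 1], [-1, -0.39, 0.05, -0.2, 1], [-1, -0.39, 0.05, -0.2, 1]],
])

```text
time_s: 1.4
eef_pos: [0.5597, 0.2643, 0.2073]
orientation: [[-1.0, 0.001, -0.002], [0.001, 1.0, -0.001], [0.002, -0.001, -1.0]]
force: [-0.7, 0.6, -0.3]
opening: 0.0858
finger_force: 0.0
```

```bash
python3 - <<'E'
from h import *
f=viewer.grab_frame("wrist"); np.savez("w1.npz",**f); cv2.imwrite("pics/w1.png",f["image"])
for n,X in dict(r62=(.587,.245,.056),f62=(.588,.07,.016),f42=(.683,.061,.016),r32=(.48,.19,.044)).items(): print(n,proj(f,X).round(0))
E
```

```text
r62 [230. 208.]
f62 [ 68. 196.]
f42 [ 74. 275.]
r32 [166.  89.]
```

View pics/w1.png

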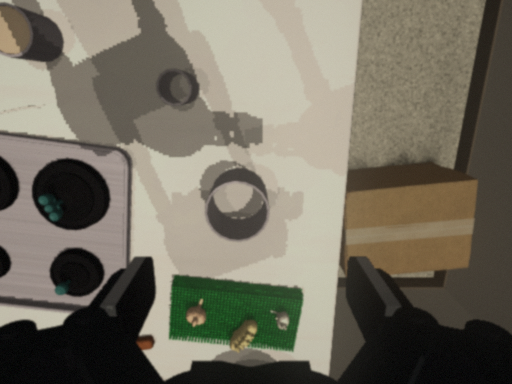

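```bash
python3 - <<'E'
from h import *
f=dict(np.load("w1.npz"));t=dict(np.load("top0.npz"))
a=cv2.resize(f["image"][150:250,195:285],None,fx=5,fy=5,interpolation=cv2.INTER_CUBIC)
b=cv2.resize(f["image"][60:120,145:215],None,fx=5,fy=5,interpolation=cv2.INTER_CUBIC)
c=np.zeros((500,800,3),np.uint8);c[:,:450]=a;c[:300,450:]=b
cv2.imwrite("pics/w1z.png",cv2.convertScaleAbs(c,alpha=1.6))
def blob(m):
    n,l,s,c=cv2.connectedComponentsWithStats(m.astype(np.uint8)); return [(c[i],s[i]) for i in range(1,n) if s[i][4]>200]
m=(t["image"].max(2)<45); m[:,:205]=0;m[:,305:]=0;m[:115]=0;m[210:]=0
m=cv2.morphologyEx(m.astype(np.uint8),cv2.MORPH_CLOSE,np.ones((7,7)))
for c,s in blob(m): print("top",c.round(1),s,plane(t,c,.016).round(4), "diam", round(2*np.sqrt(s[4]/np.pi)/428*1.06,4))
m=(f["image"].max(2)<35); m[:,125:]=0;m[300:]=0
m=cv2.morphologyEx(m.astype(np.uint8),cv2.MORPH_CLOSE,np.ones((15,15)))
for c,s in blob(m): print("wrist",c.round(1),s,plane(f,c,.016).round(4))
E
```

```text
top [235.4 137.2] [225 126  22  23 393] [0.6823 0.0605 0.016 ] diam 0.0554
top [276.2 143.4] [267 135  19  18 265] [ 0.6678 -0.0415  0.016 ] diam 0.0455
top [231.4 174.8] [217 160  30  30 718] [0.5881 0.0691 0.016 ] diam 0.0749
top [268.  180.9] [255 168  27  27 548] [ 0.5737 -0.022   0.016 ] diam 0.0654
wrist [  7.  184.7] [  0 158  18  52 682] [0.5756 0.0084 0.016 ]
wrist [ 70.5 193.8] [  33  159   76   70 4088] [0.5857 0.0736 0.016 ]
wrist [  3.6 261.9] [  0 247  10  29 207] [ 0.6665 -0.0159  0.016 ]
wrist [ 85.6 275.8] [  51  249   74   51 2556] [0.6846 0.0745 0.016 ]
```

View pics/w1z.png

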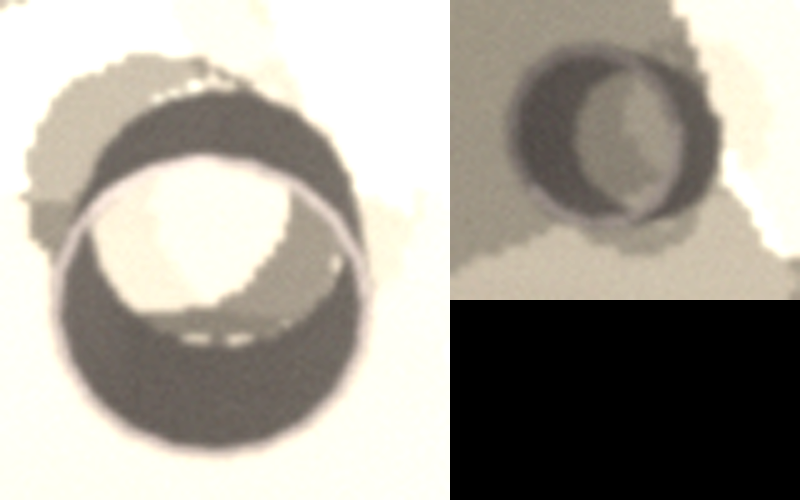

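The crop shows ring_62's top rim centred at wrist pixel (237.3,210.6) and ring_32's rim at (174.3,87.0). The top view has ring_62's rim near (156,172) and ring_32's near (178.7,218.5).

```bash
python3 - <<'E'
from h import *
f=dict(np.load("w1.npz"));t=dict(np.load("top0.npz"))
print(tri(f,(237.3,210.6),t,(155.9,172.2)),plane(f,(237.3,210.6),.056))
print(tri(f,(174.2,87),t,(178.5,218.5)),plane(f,(174.2,87),.044))
X=plane(f,(237.3,210.6),.056); print(go([X[0],X[1],.02],np.pi)); s=manip.sense();print(s["eef_pos"])
E
```

```text
(array([0.59069291, 0.25036643, 0.04998493]), np.float64(0.003882247341235463)) [0.58999624 0.25192481 0.056     ]
(array([0.47839639, 0.19508856, 0.03392088]), np.float64(2.8529580502727994e-06)) [0.47849815 0.19730411 0.044     ]
(array([-0.211, -0.092,  1.252]), np.float64(0.001))
[0.55862194 0.26568798 0.20780073]
```

>>> drive_tool([
  [[-0.21, -0.092, 0.3, 0, 1], [-0.21, -0.092, 0.6, 0, 1], [-0.21, -0.092, 0.8, 0, 1], [-0.21, -0.092, 0.8, 0, 1]],
])

```text
time_s: 1.95
eef_pos: [0.5871, 0.2534, 0.0854]
orientation: [[-1.0, -0.005, -0.006], [-0.005, 1.0, -0.002], [0.006, -0.002, -1.0]]
force: [-0.0, -0.2, 0.7]
opening: 0.0853
finger_force: 0.0
```

```bash
python3 - <<'E'
from h import *
f=viewer.grab_frame("wrist"); np.savez("w2.npz",**f); cv2.imwrite("pics/w2.png",f["image"])
print(proj(f,(.59,.252,.056)),manip.sense()["eef_pos"])
E
```

```text
[247.53059845 239.48374704] [0.58849998 0.25376911 0.08826183]
```

View pics/w2.png

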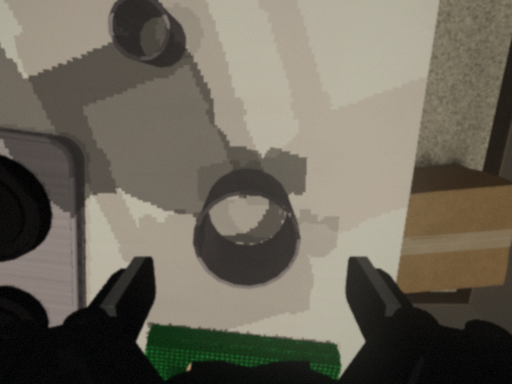

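The rim is centred at (246.5,239), where the prediction put it, and the fingers straddle it. I'll descend and grip.

>>> drive_tool([
  [[-0.01, -0.012, 0.25, 0, 1], [-0.01, -0.012, 0.5, 0, 1], [-0.01, -0.012, 0.5, 0, 1], [-0.01, -0.012, 0.5, 0, -1], [-0.01, -0.012, 0.5, 0, -1], [-0.01, -0.012, 0.5, 0, -1], [-0.01, -0.012, 0.5, 0, -1], [-0.01, -0.012, 0.5, 0, -1]],
])

```text
time_s: 3.0
eef_pos: [0.5933, 0.252, 0.018]
orientation: [[-1.0, -0.004, 0.006], [-0.004, 1.0, 0.002], [-0.006, 0.002, -1.0]]
force: [-0.3, 0.4, 7.4]
opening: 0.0596
finger_force: 65.5
```

>>> drive_tool([
  [[0, 0, 0, 0, -1], [0, 0, 0, 0, -1]],
])

```text
time_s: 3.25
eef_pos: [0.5933, 0.252, 0.018]
orientation: [[-1.0, -0.004, 0.006], [-0.004, 1.0, 0.002], [-0.006, 0.002, -1.0]]
force: [-0.1, 0.4, 7.4]
opening: 0.0596
finger_force: 65.5
```

>>> drive_tool([
  [[0, 0, -0.2, 0, -1], [0, 0, -0.5, 0, -1], [0, 0, -0.8, 0, -1], [0, -0.4, -0.8, 0, -1], [0, -0.7, -0.8, 0, -1], [0, -0.7, -0.8, 0, -1], [0, -0.7, -0.8, 0, -1]],
])

```text
time_s: 4.12
eef_pos: [0.5919, 0.1464, 0.1348]
orientation: [[-1.0, -0.003, 0.001], [-0.003, 1.0, 0.001], [-0.001, 0.001, -1.0]]
force: [0.4, 0.6, -1.0]
opening: 0.0603
finger_force: 65.0
```

```bash
python3 - <<'E'
from h import *
f=viewer.grab_frame("wrist"); np.savez("w3.npz",**f); cv2.imwrite("pics/w3.png",f["image"])
s=manip.sense();print(s["eef_pos"],s["force"],s["opening"],s["orientation"].round(4).tolist())
E
```

```text
[0.59180656 0.14689627 0.13447753] [ 0.22935764 -0.09764489 -0.96556912] 0.05955368929013681 [[-1.0, -0.0039, 0.0009], [-0.0039, 1.0, 0.0007], [-0.0009, 0.0007, -1.0]]
```

View pics/w3.png

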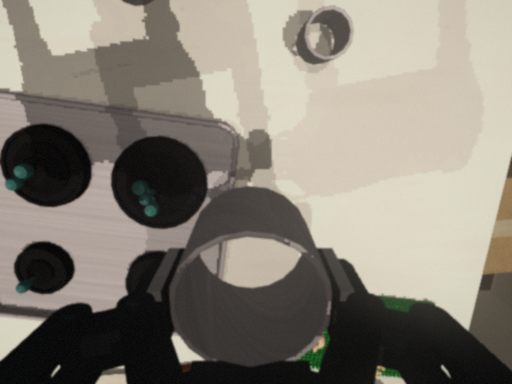

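Ring_62 is in the hand. Its rim runs from column 170 to 331 and is centred at (250.5,298), so it sits on the tool axis with its bottom about 20 mm below the TCP. The formers are at about (160,182), (46,165) and (44,267).

```bash
cat >> h.py <<'E'
def formers(f,rois,thr=40,z=.0095):
    out=[]
    for (u,v,r) in rois:
        g=f["image"].max(2); m=np.zeros(g.shape,np.uint8); cv2.circle(m,(int(u),int(v)),int(r),1,-1)
        m=m*(g<thr).astype(np.uint8)
        c,_=cv2.findContours(m,cv2.RETR_EXTERNAL,cv2.CHAIN_APPROX_NONE)
        c=max(c,key=cv2.contourArea); e=cv2.fitEllipse(cv2.convexHull(c)); P=plane(f,e[0],z)
        out.append(P); print(np.round(e[0],1),np.round(e[1],1),P.round(4))
    return out
E
python3 - <<'E'
from h import *
f=dict(np.load("w3.npz"));t=dict(np.load("top0.npz"))
formers(f,[(160,182,52),(46,165,50),(44,267,36)])
formers(t,[(231,175,17),(268,181,16),(235,137,13),(276,143,11)])
g=f["image"].max(2);print(g[182,100:220:4],g[130:240:4,175])
E
```

```text
[158.8 181.7] [89.6 94.8] [0.5874 0.0698 0.0095]
[ 45.8 164.7] [78.6 91.5] [ 0.573  -0.0225  0.0095]
[ 43.9 267.5] [49.9 57.7] [ 0.6691 -0.0421  0.0095]
[231.4 174.8] [29.5 29.9] [0.5886 0.0696 0.0095]
[268.1 181. ] [25.6 25.9] [ 0.574  -0.0223  0.0095]
[235.3 137.3] [21.3 21.9] [0.6833 0.0609 0.0095]
[276.3 143.4] [17.3 17.9] [ 0.6689 -0.042   0.0095]
[181 182 183  43  19  25  23  20  22  36  39  32  17  15  15  15  20  16
  20  17  18  19  21  22  25  23  24 164 179 158] [116 116  94  24  22  26  23  19  20  17  17  18  15  16  17  19  15  24
  26  24  24  25  26  22  74 156 156 154]
```

>>> drive_tool([
  [[0.01, -0.25, 0, 0, -1], [0.019, -0.508, 0, 0, -1], [0.019, -0.508, 0.2, 0, -1], [0.019, -0.508, 0.3, 0, -1], [0.019, -0.508, 0.3, 0, -1]],
])

```text
time_s: 4.8
eef_pos: [0.5881, 0.0709, 0.087]
orientation: [[-1.0, -0.005, -0.004], [-0.005, 1.0, -0.0], [0.004, 0.0, -1.0]]
force: [-0.1, 0.6, -0.4]
opening: 0.0597
finger_force: 65.0
```

```bash
python3 - <<'E'
from h import *
f=viewer.grab_frame("wrist"); np.savez("w4.npz",**f); cv2.imwrite("pics/w4.png",f["image"])
s=manip.sense();print(s["eef_pos"],s["force"],go((.589,.0707,.034),np.pi))
E
```

```text
[0.588811   0.070859   0.08842402] [-0.86593356  0.12961194 -0.05746278] (array([-0.002, -0.001,  0.363]), np.float64(0.003))
```

View pics/w4.png

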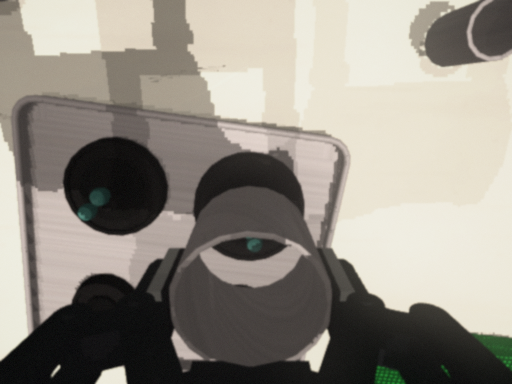

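Ring and former are lined up, at columns 250 and 249. I'll descend.

>>> drive_tool([
  [[0, 0, 0.1, 0, -1], [0, 0, 0.2, 0, -1], [0, 0, 0.27, 0, -1], [0, 0, 0.33, 0, -1], [0, 0, 0.36, 0, -1], [0, 0, 0.36, 0, -1]],
])

```text
time_s: 5.6
eef_pos: [0.589, 0.0698, 0.0345]
orientation: [[-1.0, -0.003, -0.0], [-0.003, 1.0, -0.0], [0.0, -0.0, -1.0]]
force: [-0.2, -0.2, -0.4]
opening: 0.0598
finger_force: 65.0
```

>>> drive_tool([
  [[0, 0, 0.015, 0, -1], [0, 0, 0.025, 0, -1], [0, 0, 0.025, 0, -1]],
])

```text
time_s: 5.98
eef_pos: [0.5892, 0.0699, 0.0312]
orientation: [[-1.0, -0.003, 0.0], [-0.003, 1.0, 0.0], [-0.0, 0.0, -1.0]]
force: [0.4, 0.3, -0.4]
opening: 0.0602
finger_force: 65.1
```

>>> drive_tool([
  [[0, 0, 0.01, 0, -1], [0, 0, 0.02, 0, -1], [0, 0, 0.02, 0, -1]],
])

```text
time_s: 6.35
eef_pos: [0.5893, 0.0699, 0.031]
orientation: [[-1.0, -0.003, 0.001], [-0.003, 1.0, 0.0], [-0.001, 0.0, -1.0]]
force: [-6.9, -1.5, 12.4]
opening: 0.0596
finger_force: 66.5
```

Contact came at TCP z = 0.031, which is seat height (13) plus 18. Releasing now.

>>> drive_tool([
  [[0, 0, -0.01, 0, 0.75], [0, 0, -0.01, 0, 0.75], [0, 0, -0.01, 0, 0.75], [0, 0, -0.1, 0, 0.75], [0, 0, -0.4, 0, 0.75], [0, 0, -0.7, 0, 0.75], [0, 0, -0.7, 0, 1], [0, 0, -0.7, 0, 1]],
])

```text
time_s: 7.35
eef_pos: [0.5891, 0.0699, 0.1333]
orientation: [[-1.0, -0.003, 0.0], [-0.003, 1.0, -0.0], [-0.0, -0.0, -1.0]]
force: [0.2, -0.4, -2.0]
opening: 0.0852
finger_force: 0.0
```

```bash
python3 - <<'E'
from h import *
s=manip.sense();print(s["eef_pos"],go((.479,.196,.135),np.pi))
f=viewer.grab_frame("wrist"); np.savez("w5.npz",**f);cv2.imwrite("pics/w5.png",f["image"])
E
```

```text
[0.58911747 0.0698707  0.13333127] (array([ 0.731,  0.843, -0.011]), np.float64(0.002))
```

View pics/w5.png

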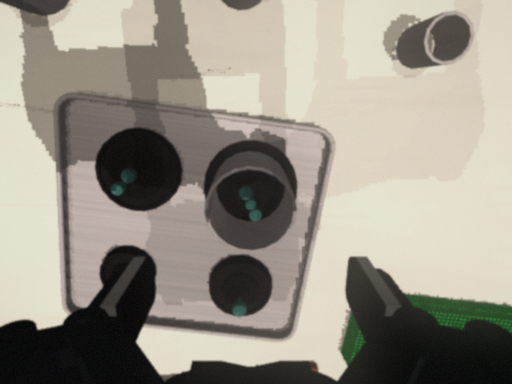

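Ring_62 stands seated around its three crowns, with its rim at (250,207). Ring_32's rim is at about (448,39).

```bash
python3 - <<'E'
from h import *
f=dict(np.load("w5.npz")); w=dict(np.load("w1.npz")); w3=dict(np.load("w3.npz"))
print(plane(f,(448,39),.044), tri(f,(448,39),w,(174.2,87)),plane(w3,(328,33.5),.044),tri(w3,(328,33.5),w,(174.2,87)))
print(go((.479,.196,.015),np.pi))
E
```

```text
[0.47933605 0.19629682 0.044     ] (array([0.4788107 , 0.19704211, 0.04254979]), np.float64(0.0006638362183006056)) [0.4790973  0.19614197 0.044     ] (array([0.47857452, 0.19671661, 0.04116801]), np.float64(0.00022140232272556225))
(array([0.727, 0.844, 0.782]), np.float64(0.002))
```

>>> drive_tool([
  [[0.35, 0.4, 0, 0, 1], [0.73, 0.84, 0, 0, 1], [0.73, 0.84, 0, 0, 1], [0.73, 0.84, 0.2, 0, 1], [0.73, 0.84, 0.2, 0, 1]],
])

```text
time_s: 8.02
eef_pos: [0.4767, 0.1951, 0.0991]
orientation: [[-1.0, -0.004, -0.007], [-0.004, 1.0, -0.002], [0.007, -0.002, -1.0]]
force: [0.5, -0.5, 0.0]
opening: 0.0854
finger_force: 0.0
```

```bash
python3 - <<'E'
from h import *
s=manip.sense();print(s["eef_pos"])
f=viewer.grab_frame("wrist"); np.savez("w6.npz",**f);cv2.imwrite("pics/w6.png",f["image"])
E
```

```text
[0.47668384 0.19512686 0.09910537]
```

View pics/w6.png

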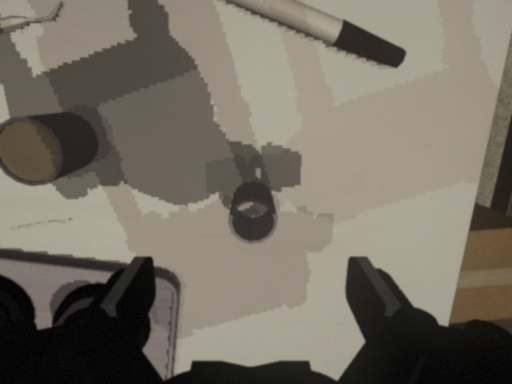

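Ring_32's rim is centred between the fingers at (253,218). I'll narrow the opening, descend and grip.

>>> drive_tool([
  [[-0.015, 0.01, 0, 0, 0.15], [-0.015, 0.01, 0.1, 0, 0.15], [-0.015, 0.01, 0.3, 0, 0.15], [-0.015, 0.01, 0.55, 0, 0.15], [-0.015, 0.01, 0.55, 0, 0.15], [-0.015, 0.01, 0.55, 0, -1], [-0.015, 0.01, 0.55, 0, -1], [-0.015, 0.01, 0.55, 0, -1], [-0.015, 0.01, 0.55, 0, -1]],
])

```text
time_s: 9.2
eef_pos: [0.4823, 0.1973, 0.022]
orientation: [[-1.0, -0.003, 0.002], [-0.003, 1.0, 0.001], [-0.002, 0.001, -1.0]]
force: [-0.4, -0.9, 3.7]
opening: 0.0298
finger_force: 59.7
```

>>> drive_tool([
  [[0, 0, -0.2, 0, -1], [0, 0, -0.5, 0, -1], [0, 0, -0.8, 0, -1], [-0.2, -0.3, -0.8, 0, -1], [-0.43, -0.65, -0.8, 0, -1], [-0.43, -0.65, -0.8, 0, -1]],
])

```text
time_s: 9.95
eef_pos: [0.5475, 0.0962, 0.1401]
orientation: [[-1.0, 0.002, -0.0], [0.002, 1.0, -0.001], [0.0, -0.001, -1.0]]
force: [-0.5, 0.7, -1.3]
opening: 0.0295
finger_force: 59.5
```

>>> drive_tool([
  [[-0.25, -0.3, 0, 0, -1], [-0.5, -0.6, 0, 0, -1], [-0.82, -0.95, 0, 0, -1], [-0.82, -0.95, 0, 0, -1], [-0.82, -0.95, 0.2, 0, -1], [-0.82, -0.95, 0.2, 0, -1]],
])

```text
time_s: 10.7
eef_pos: [0.6677, -0.0409, 0.1073]
orientation: [[-1.0, -0.004, -0.006], [-0.004, 1.0, 0.001], [0.006, 0.001, -1.0]]
force: [-0.2, 1.1, -1.3]
opening: 0.03
finger_force: 59.6
```

```bash
python3 - <<'E'
from h import *
f=viewer.grab_frame("wrist"); np.savez("w7.npz",**f);cv2.imwrite("pics/w7.png",cv2.convertScaleAbs(f["image"],alpha=1.6))
s=manip.sense();print(s["eef_pos"],go((.669,-.042,.036),np.pi),proj(f,(.669,-.042,.016)),f["K"][:2,2])
E
```

```text
[ 0.66847314 -0.04095672  0.10937061] (array([-0.005, -0.007,  0.489]), np.float64(0.003)) [248.41944401 202.42464536] [250.20178076 195.7876335 ]
```

View pics/w7.png

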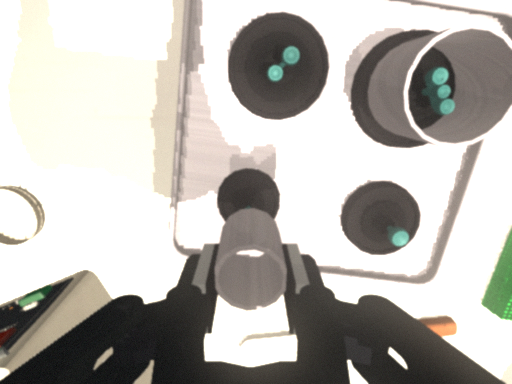

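Ring_32 is in the hand with its rim centred at (251.5,277), so it sits about 3.5 mm behind the TCP in x. Former_32 is at (248,200), as predicted. I'll correct x and descend.

>>> drive_tool([
  [[-0.027, -0.01, 0, 0, -1], [-0.027, -0.01, 0.1, 0, -1], [-0.027, -0.01, 0.22, 0, -1], [-0.027, -0.01, 0.32, 0, -1], [-0.027, -0.01, 0.42, 0, -1], [-0.027, -0.01, 0.48, 0, -1], [-0.027, -0.01, 0.48, 0, -1]],
])

```text
time_s: 11.62
eef_pos: [0.6732, -0.0438, 0.0373]
orientation: [[-1.0, -0.003, -0.002], [-0.003, 1.0, 0.0], [0.002, 0.0, -1.0]]
force: [0.1, -0.0, 0.1]
opening: 0.0294
finger_force: 59.6
```

>>> drive_tool([
  [[0, 0, 0.01, 0, -1], [0, 0, 0.025, 0, -1], [0, 0, 0.025, 0, -1]],
])

```text
time_s: 12.0
eef_pos: [0.674, -0.0438, 0.0351]
orientation: [[-1.0, -0.003, 0.001], [-0.003, 1.0, 0.0], [-0.001, 0.0, -1.0]]
force: [-0.3, 0.8, 0.0]
opening: 0.0298
finger_force: 59.6
```

>>> drive_tool([
  [[0, 0, 0.01, 0, -1], [0, 0, 0.015, 0, -1], [0, 0, 0.015, 0, -1]],
])

```text
time_s: 12.38
eef_pos: [0.6742, -0.0438, 0.035]
orientation: [[-1.0, -0.003, 0.002], [-0.003, 1.0, -0.0], [-0.002, -0.0, -1.0]]
force: [-4.5, 1.9, 8.1]
opening: 0.0299
finger_force: 60.6
```

>>> drive_tool([
  [[0, 0, -0.01, 0, 0.2], [0, 0, -0.01, 0, 0.2], [0, 0, -0.01, 0, 0.2], [0, 0, -0.1, 0, 0.2], [0, 0, -0.4, 0, 0.3], [0, 0, -0.8, 0, 0.3], [0.3, -0.3, -0.8, 0, 0.3], [0.6, -0.6, -0.8, 0, 0.35], [0.6, -0.6, -0.8, 0, 0.35]],
])

```text
time_s: 13.5
eef_pos: [0.5819, -0.137, 0.1538]
orientation: [[-1.0, 0.001, 0.0], [0.001, 1.0, -0.001], [-0.0, -0.001, -1.0]]
force: [0.6, -0.2, 0.2]
opening: 0.0575
finger_force: 0.0
```

>>> drive_tool([
  [[0.3, -0.3, 0, 0, 0.35], [0.65, -0.6, 0, 0, 0.35], [0.65, -0.6, 0, 0, 0.35], [0.65, -0.6, 0, 0, 0.35]],
])

```text
time_s: 14.0
eef_pos: [0.4875, -0.2244, 0.1534]
orientation: [[-1.0, -0.003, 0.002], [-0.003, 1.0, -0.0], [-0.002, -0.0, -1.0]]
force: [0.9, 0.2, -0.6]
opening: 0.0577
finger_force: 0.0
```

```bash
python3 - <<'E'
from h import *
f=viewer.grab_frame("wrist"); np.savez("w8.npz",**f)
s=manip.sense();print(s["eef_pos"]); X=(.482,-.223,.048); u=proj(f,X);print(u)
w=dict(np.load("w7.npz"));print(proj(w,X), proj(w,(.436,-.082,.052)))
a=f["image"]; x0,y0=int(u[0])-60,int(u[1])-50
c=cv2.resize(a[y0:y0+100,x0:x0+120],None,fx=4,fy=4,interpolation=cv2.INTER_CUBIC)
full=cv2.resize(a,(320,240)); o=np.zeros((400,800,3),np.uint8);o[:,:480]=c;o[:240,480:]=full;print(x0,y0)
cv2.imwrite("pics/w8.png",cv2.convertScaleAbs(o,alpha=1.5))
E
```

```text
[ 0.48783947 -0.22391236  0.15316394]
[251.94268437 187.49680038]
[-123.40311488 -142.88672447] [ 157.21573456 -280.87274954]
191 137
```

View pics/w8.png

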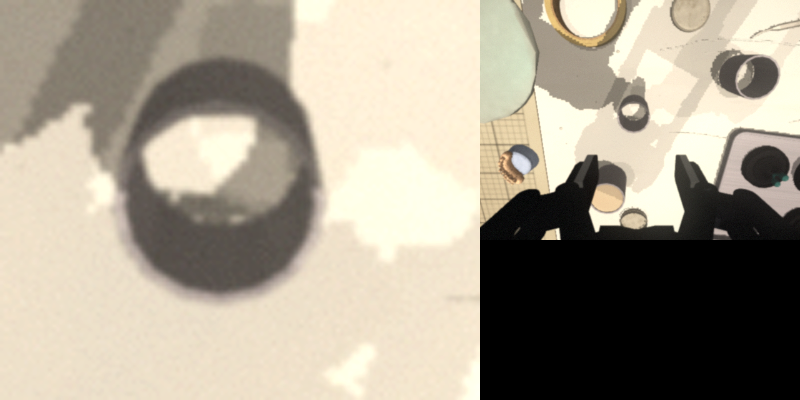

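The crop shows ring_42's rim centred at (246.4,187.1) in full-frame pixels, and ring_52's rim at about (440,122).

```bash
python3 - <<'E'
from h import *
f=dict(np.load("w8.npz"));t=dict(np.load("top0.npz"))
P=plane(f,(246.4,187.1),.048);print(P,tri(f,(246.4,187.1),t,(352.2,219)),plane(f,(440,121.6),.052),tri(f,(440,121.6),t,(110+496/2.7,100+375/2.7)))
print(go((P[0],P[1],.013),np.pi))
E
```

```text
[ 0.48168757 -0.22733796  0.048     ] (array([ 0.48292001, -0.2263321 ,  0.04103452]), np.float64(0.002666473579498843)) [ 0.43075845 -0.0870946   0.052     ] (array([ 0.43218522, -0.08403777,  0.04616209]), np.float64(0.001862639456180872))
(array([ 0.042, -0.023,  0.934]), np.float64(0.002))
```

>>> drive_tool([
  [[0.05, -0.02, 0.2, 0, 0.4], [0.05, -0.02, 0.5, 0, 0.4], [0.05, -0.02, 0.75, 0, 0.4], [0.05, -0.02, 0.92, 0, 0.4], [0.05, -0.02, 0.92, 0, 0.4], [0.05, -0.02, 0.92, 0, -1], [0.05, -0.02, 0.92, 0, -1], [0.05, -0.02, 0.92, 0, -1], [0.05, -0.02, 0.92, 0, -1], [0.05, -0.02, 0.92, 0, -1]],
])

```text
time_s: 15.3
eef_pos: [0.4806, -0.2278, 0.0163]
orientation: [[-1.0, -0.003, 0.003], [-0.003, 1.0, -0.001], [-0.003, -0.001, -1.0]]
force: [1.5, 1.5, 6.2]
opening: 0.0413
finger_force: 61.0
```

>>> drive_tool([
  [[0, 0, 0, 0, -1], [0, 0, 0, 0, -1]],
])

```text
time_s: 15.55
eef_pos: [0.4806, -0.2278, 0.0163]
orientation: [[-1.0, -0.003, 0.003], [-0.003, 1.0, -0.001], [-0.003, -0.001, -1.0]]
force: [1.4, 1.6, 5.5]
opening: 0.0407
finger_force: 61.0
```

>>> drive_tool([
  [[0, 0, -0.2, 0, -1], [0, 0, -0.5, 0, -1], [0, 0, -0.85, 0, -1], [-0.2, 0.35, -0.85, 0, -1], [-0.45, 0.65, -0.85, 0, -1], [-0.45, 0.65, -0.85, 0, -1]],
])

```text
time_s: 16.3
eef_pos: [0.5477, -0.1267, 0.1413]
orientation: [[-1.0, -0.008, -0.001], [-0.008, 1.0, 0.001], [0.001, 0.001, -1.0]]
force: [-0.6, -0.3, -1.2]
opening: 0.041
finger_force: 60.9
```

>>> drive_tool([
  [[-0.25, 0.35, 0, 0, -1], [-0.45, 0.65, 0, 0, -1], [-0.45, 0.65, 0, 0, -1]],
])

```text
time_s: 16.68
eef_pos: [0.6143, -0.0295, 0.1407]
orientation: [[-1.0, -0.007, -0.002], [-0.007, 1.0, 0.001], [0.002, 0.001, -1.0]]
force: [-0.5, -0.9, -2.2]
opening: 0.0407
finger_force: 61.0
```

>>> drive_tool([
  [[-0.25, 0.35, 0, 0, -1], [-0.45, 0.62, 0, 0, -1], [-0.45, 0.62, 0, 0, -1], [-0.45, 0.62, 0.2, 0, -1], [-0.45, 0.62, 0.2, 0, -1]],
])

```text
time_s: 17.3
eef_pos: [0.6788, 0.0592, 0.1086]
orientation: [[-1.0, -0.002, -0.007], [-0.002, 1.0, -0.001], [0.007, -0.001, -1.0]]
force: [-0.4, 0.2, -0.2]
opening: 0.0411
finger_force: 61.1
```

```bash
python3 - <<'E'
from h import *
f=viewer.grab_frame("wrist"); np.savez("w9.npz",**f)
s=manip.sense();print(s["eef_pos"],s["opening"],s["force"],proj(f,(.6833,.0609,.016)))
print(go((.6833,.0609,.033),np.pi))
cv2.imwrite("pics/w9.png",cv2.convertScaleAbs(f["image"],alpha=1.6))
E
```

```text
[0.67953579 0.05933173 0.11066917] 0.04122610407184791 [ 0.1727507   0.53945818 -0.4989626 ] [252.49401711 206.01421916]
(array([-0.027,  0.011,  0.518]), np.float64(0.001))
```

View pics/w9.png

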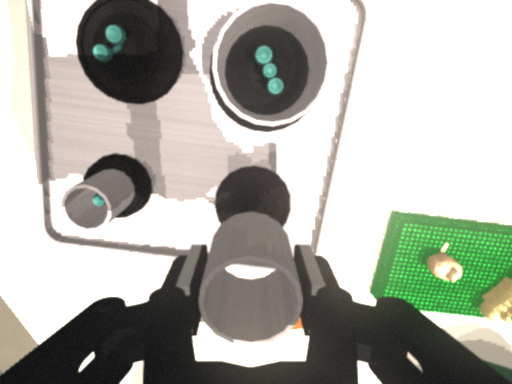

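Ring_42's rim is centred at (250,300), on the tool axis, and its sides are upright. Former_42 is at (253,203), as predicted. Rings 62 and 32 stand well seated. Descending.

>>> drive_tool([
  [[-0.025, 0.012, 0, 0, -1], [-0.025, 0.012, 0.1, 0, -1], [-0.025, 0.012, 0.22, 0, -1], [-0.025, 0.012, 0.32, 0, -1], [-0.025, 0.012, 0.42, 0, -1], [-0.025, 0.012, 0.52, 0, -1], [-0.025, 0.012, 0.52, 0, -1]],
])

```text
time_s: 18.23
eef_pos: [0.6836, 0.0629, 0.0317]
orientation: [[-1.0, -0.003, -0.003], [-0.003, 1.0, -0.0], [0.003, -0.0, -1.0]]
force: [-0.2, 0.3, -1.0]
opening: 0.0412
finger_force: 61.1
```

>>> drive_tool([
  [[0, 0, 0.01, 0, -1], [0, 0, 0.02, 0, -1], [0, 0, 0.025, 0, -1], [0, 0, 0.025, 0, -1]],
])

```text
time_s: 18.73
eef_pos: [0.6849, 0.0627, 0.0308]
orientation: [[-1.0, -0.003, 0.001], [-0.003, 1.0, -0.0], [-0.001, -0.0, -1.0]]
force: [-0.8, -1.7, 0.3]
opening: 0.0409
finger_force: 61.3
```

>>> drive_tool([
  [[0, 0, 0.01, 0, -1], [0, 0, 0.02, 0, -1], [0, 0, 0.02, 0, -1]],
])

```text
time_s: 19.1
eef_pos: [0.6849, 0.0629, 0.0294]
orientation: [[-1.0, -0.003, 0.001], [-0.003, 1.0, -0.0], [-0.001, -0.0, -1.0]]
force: [-5.2, -1.1, 7.1]
opening: 0.0409
finger_force: 62.0
```

>>> drive_tool([
  [[0, 0, -0.01, 0, 0.35], [0, 0, -0.01, 0, 0.35], [0, 0, -0.01, 0, 0.35], [0, 0, -0.1, 0, 0.35], [0, 0, -0.4, 0, 0.4], [0, 0, -0.8, 0, 0.4], [0.35, -0.25, -0.85, 0, 0.6], [0.7, -0.5, -0.85, 0, 0.6], [0.7, -0.5, -0.85, 0, 0.6]],
])

```text
time_s: 20.23
eef_pos: [0.5771, -0.0142, 0.1553]
orientation: [[-1.0, -0.001, -0.001], [-0.001, 1.0, -0.001], [0.001, -0.001, -1.0]]
force: [0.2, -0.0, 0.2]
opening: 0.0685
finger_force: 0.0
```

>>> drive_tool([
  [[0.4, -0.25, 0, 0, 0.65], [0.8, -0.5, 0, 0, 0.65], [0.95, -0.5, 0, 0, 0.65], [0.95, -0.5, 0, 0, 0.65], [0.95, -0.5, 0, 0, 0.65]],
])

```text
time_s: 20.85
eef_pos: [0.4388, -0.0876, 0.1559]
orientation: [[-1.0, -0.004, 0.002], [-0.004, 1.0, -0.0], [-0.002, -0.0, -1.0]]
force: [0.0, 0.5, -0.8]
opening: 0.0702
finger_force: 0.0
```

```bash
python3 - <<'E'
from h import *
f=viewer.grab_frame("wrist"); np.savez("w10.npz",**f)
s=manip.sense();print(s["eef_pos"],s["opening"])
u=proj(f,(.431,-.087,.052)); d=int(np.linalg.norm(proj(f,(.431,-.056,.052))-u)); print(u,d)
g=f["image"].max(2); r=slice(int(u[1])-55,int(u[1])+55,3),slice(int(u[0])-55,int(u[0])+56,3)
print("\n".join(" ".join(f"{v:3d}" for v in row) for row in g[r]))
E
```

```text
[ 0.43882313 -0.08753125  0.15548069] 0.07045163255531425
[250.93776078 185.09378038] 39
 89  88  88  90  87 102 116 113 114 116 114 118 113 115 141 144 134 116 118 117 117 119 117 121 129 177 180 181 180 181 181 180 180 170 172 174 174
 89  89  90  90  95 114 112 115 114 114 113 116 116 113 115 115 115 118 117 118 117 115 118 119 118 148 181 178 173 175 175 175 172 172 172 173 171
 89  90  89  91  93 114 113 112 112 114 112 117 115 115 115 117 115 108 107 107 110 109 116 117 116 139 172 173 173 172 172 172 173 174 173 169 158
 89  89  84  87  86 101 105 101 103 104 101 106 104 104 109 103  96  95 101 102 102 104 105 103 106 134 172 173 175 174 172 173 173 173 173 164 151
 87  87  90  91 107 111 111 113 113 115 116 116 116 116 105 102 104 105 101 100 100 102 105 104 106 135 172 174 172 172 173 174 172 172 173 163 151
 89  88  90  90 111 114 114 113 114 113 115 115 115 110 101 101  98  79  73  70  66  69  79  92 101 138 172 172 173 174 173 173 174 173 165 151 149
 90  89  89  97 109 114 113 115 114 112 112 114 115 115  98  75  61  63  64  61  61  64  63  64  70 145 172 173 171 174 172
[... 3764 characters left out ...]
 165 166 162 165 162 163 163 165 165 165 164 163 163 163 166 164 162 163 166 165 164 167 164 165 163 164 164
166 165 165 166 166 167 166 165 165 166 164 167 166 164 164 164 163 165 163 165 165 164 163 165 166 164 166 164 164 164 165 166 164 168 166 165 166
165 165 165 166 164 166 164 166 165 164 167 166 165 163 164 164 164 166 166 165 165 164 166 165 164 165 167 166 165 165 165 163 163 179 177 176 180
165 165 165 166 164 166 166 166 164 163 166 165 166 165 166 166 165 167 164 164 163 167 163 163 163 167 164 166 165 165 165 165 163 178 181 180 181
163 166 165 165 167 167 165 164 166 165 166 167 165 164 166 165 165 166 165 163 164 165 161 164 163 175 165 164 163 165 165 165 164 177 178 180 181
```

```bash
python3 - <<'E'
from h import *
f=dict(np.load("w10.npz"));w=dict(np.load("w8.npz"))
P=plane(f,(255,185),.052);print(P,tri(f,(255,185),w,(440,121.6)))
print(go((P[0],P[1],.013),np.pi))
E
```

```text
[ 0.43091325 -0.08384905  0.052     ] (array([ 0.43177014, -0.08396841,  0.04695421]), np.float64(0.0012028544879147357))
(array([0.054, 0.025, 0.95 ]), np.float64(0.003))
```

>>> drive_tool([
  [[0.05, 0.025, 0.2, 0, 0.7], [0.05, 0.025, 0.5, 0, 0.7], [0.05, 0.025, 0.75, 0, 0.7], [0.05, 0.025, 0.93, 0, 0.7], [0.05, 0.025, 0.93, 0, 0.7], [0.05, 0.025, 0.93, 0, -1], [0.05, 0.025, 0.93, 0, -1], [0.05, 0.025, 0.93, 0, -1], [0.05, 0.025, 0.93, 0, -1], [0.05, 0.025, 0.93, 0, -1]],
])

```text
time_s: 22.15
eef_pos: [0.4316, -0.0843, 0.0172]
orientation: [[-1.0, -0.003, 0.004], [-0.003, 1.0, -0.001], [-0.004, -0.001, -1.0]]
force: [2.0, -0.1, 6.6]
opening: 0.0513
finger_force: 62.8
```

>>> drive_tool([
  [[0, 0, -0.2, 0, -1], [0, 0, -0.5, 0, -1], [0, 0, -0.8, 0, -1], [-0.35, 0.15, -0.8, 0, -1], [-0.7, 0.3, -0.8, 0, -1], [-0.945, 0.41, -0.8, 0, -1], [-0.945, 0.41, -0.8, 0, -1], [-0.945, 0.41, -0.6, 0, -1], [-0.945, 0.41, -0.6, 0, -1]],
])

```text
time_s: 23.28
eef_pos: [0.5693, -0.0225, 0.1026]
orientation: [[-1.0, -0.003, -0.006], [-0.003, 1.0, 0.0], [0.006, 0.0, -1.0]]
force: [-0.2, -0.4, -0.6]
opening: 0.0512
finger_force: 62.6
```

```bash
python3 - <<'E'
from h import *
f=viewer.grab_frame("wrist"); np.savez("w11.npz",**f)
s=manip.sense();print(s["eef_pos"],s["opening"],s["force"],go((.574,-.0226,.034),np.pi))
g=f["image"].max(2); u=proj(f,(.5735,-.0224,.016));print(u)
# former: extents of black above the ring; ring sides
for r in range(int(u[1])-35,int(u[1])+1,7):
    k=np.flatnonzero(g[r,180:330]<40)+180; print(r,k.min() if len(k) else 0,k.max() if len(k) else 0)
print("rim row 300:",g[300,150:350:4])
E
```

```text
[ 0.57022017 -0.02256127  0.10446025] 0.05122297229918943 [0.63219172 0.77649981 0.35250936] (array([-0.027, -0.   ,  0.47 ]), np.float64(0.002))
[250.10259645 208.16348532]
173 221 263
180 215 278
187 210 281
194 208 280
201 207 327
208 208 329
rim row 300: [27 23 22 23 24 23 21 21 19 75 70 63 66 66 68 67 69 70 67 66 72 70 70 70
 70 71 71 70 68 70 73 71 67 68 67 64 67 69 65 64 64 74 31 26 22 23 23 23
 24 26]
```

```bash
python3 - <<'E'
from h import *
f=dict(np.load("w11.npz"));g=f["image"].max(2)
for r in range(148,226,5): print(r," ".join(str(v) for v in g[r,188:320:4]))
w=dict(np.load("w9.npz")); print(formers(w,[(130,50,62)]))
E
```

```text
148 135 131 130 130 132 132 134 135 136 136 135 137 137 143 214 218 219 216 145 140 137 135 135 209 206 205 184 186 184 185 183 177 174
153 129 130 131 129 129 130 132 133 131 133 133 132 133 132 134 205 207 206 136 136 135 132 118 193 207 205 185 188 186 184 184 184 205
158 131 132 133 132 130 132 134 132 130 127 117 109 116 123 122 130 133 134 130 116 113 117 117 192 204 196 182 181 183 181 182 184 203
163 128 126 128 130 130 128 128 124 127 119 109 103 71 46 41 44 45 44 51 68 98 113 114 199 201 178 179 181 179 181 180 187 205
168 128 126 127 124 128 126 126 128 128 83 37 35 39 38 42 43 42 43 43 43 41 48 86 197 198 175 177 176 176 179 179 193 206
173 125 126 127 128 129 130 128 125 43 34 35 37 37 38 37 38 39 41 39 40 42 44 43 55 190 170 168 171 172 173 177 200 203
178 127 125 124 125 124 124 122 33 34 33 34 34 36 37 35 40 37 37 38 39 38 40 41 42 46 155 167 169 169 170 172 194 198
183 124 127 125 126 126 122 40 32 36 33 32 32 35 33 29 34 31 34 35 35 39 39 41 42 43 52 170 171 171 174 174 193 198
188 128 125 126 127 124 85 31 34 34 31 32 28 29 28 28 29 32 31 31 33 34 36 38 38 45 45 11
[... 224 characters left out ...]
36 41 158 163 168 190 133 108
203 173 179 134 124 130 34 40 39 31 30 30 34 62 63 70 70 73 70 66 56 40 35 33 40 41 40 39 150 163 167 189 123 105
208 203 200 189 176 145 38 37 37 34 52 72 73 75 73 75 73 72 74 75 74 75 73 60 39 40 42 37 132 161 163 183 119 103
213 196 173 172 175 167 35 32 42 73 73 73 71 73 73 72 74 74 74 74 75 76 77 71 73 60 39 38 158 175 177 179 89 107
218 181 179 178 178 176 42 50 74 74 74 74 73 76 74 74 75 73 72 78 71 76 77 72 76 79 59 47 179 179 179 177 93 90
223 177 177 177 177 176 123 74 75 74 75 76 75 75 73 72 76 72 72 74 74 76 74 75 76 75 73 103 176 178 179 180 136 87
[129.3  48.1] [ 99.7 113.7] [ 0.573  -0.0226  0.0095]
[array([ 0.57296683, -0.02258444,  0.0095    ])]
```

>>> drive_tool([
  [[-0.025, 0, 0, 0, -1], [-0.025, 0, 0.1, 0, -1], [-0.025, 0, 0.22, 0, -1], [-0.025, 0, 0.32, 0, -1], [-0.025, 0, 0.42, 0, -1], [-0.025, 0, 0.485, 0, -1], [-0.025, 0, 0.485, 0, -1]],
])

```text
time_s: 24.2
eef_pos: [0.5751, -0.0221, 0.0318]
orientation: [[-1.0, -0.003, -0.001], [-0.003, 1.0, 0.0], [0.001, 0.0, -1.0]]
force: [0.4, -0.2, -0.4]
opening: 0.0512
finger_force: 62.7
```

>>> drive_tool([
  [[0, 0, 0.01, 0, -1], [0, 0, 0.02, 0, -1], [0, 0, 0.025, 0, -1], [0, 0, 0.025, 0, -1]],
])

```text
time_s: 24.7
eef_pos: [0.5755, -0.0222, 0.0303]
orientation: [[-1.0, -0.003, 0.001], [-0.003, 1.0, -0.0], [-0.001, -0.0, -1.0]]
force: [-3.7, 0.3, 6.4]
opening: 0.0511
finger_force: 63.3
```

>>> drive_tool([
  [[0, 0, -0.01, 0, 0.55], [0, 0, -0.01, 0, 0.55], [0, 0, -0.01, 0, 0.55], [0, 0, -0.1, 0, 0.55], [0, 0, -0.4, 0, 0.55], [0, 0, -0.8, 0, 0.55], [0, 0, -1, 0, 0.55], [0.2, -0.1, -1, 0, 0.55], [0.2, -0.1, -1, 0, 0.55], [0.2, -0.1, -1, 0, 0.55]],
])

```text
time_s: 25.95
eef_pos: [0.5458, -0.0371, 0.1792]
orientation: [[-1.0, -0.003, 0.001], [-0.003, 1.0, 0.0], [-0.001, 0.0, -1.0]]
force: [0.2, -0.5, 0.1]
opening: 0.0663
finger_force: 0.0
```

```bash
python3 - <<'E'
from h import *
f=viewer.grab_frame("wrist"); np.savez("w12.npz",**f)
F=dict(f62=(.588,.0697,.016),f52=(.5735,-.0224,.016),f42=(.6833,.0609,.016),f32=(.669,-.042,.016))
for (n,X),h in zip(F.items(),(.069,.065,.061,.057)): print(n,"lip",proj(f,X).round(),"rim if seated",proj(f,(X[0],X[1],h)).round())
a=cv2.convertScaleAbs(f["image"],alpha=1.6)
cv2.imwrite("pics/w12.png",cv2.resize(a[80:384,120:420],None,fx=1.97,fy=1.97,interpolation=cv2.INTER_CUBIC))
E
```

```text
f62 lip [357. 218.] rim if seated [377. 241.]
f52 lip [265. 204.] rim if seated [267. 223.]
f42 lip [340. 300.] rim if seated [353. 328.]
f32 lip [245. 288.] rim if seated [245. 313.]
```

View pics/w12.png

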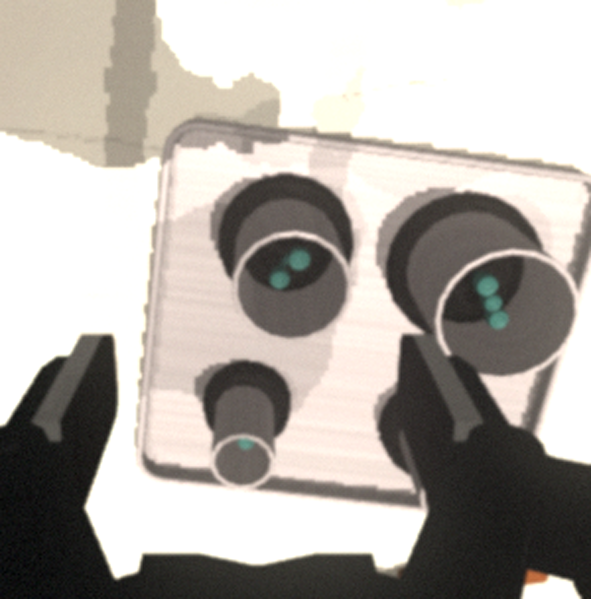

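Rims 62, 52 and 32 appear at (378,239), (268,224) and (243,314), each within about 2 px of the seated prediction. Ring_42 is hidden behind a finger, so I'll shift and check it numerically.

>>> drive_tool([
  [[0.2, 0.3, -0.2, 0, 0.55], [0.4, 0.65, -0.2, 0, 0.55], [0.4, 0.65, -0.2, 0, 0.55], [0.4, 0.65, -0.2, 0, 0.55], [0.4, 0.65, -0.2, 0, 0.55]],
])

```text
time_s: 26.62
eef_pos: [0.4856, 0.0593, 0.2082]
orientation: [[-1.0, -0.002, -0.001], [-0.002, 1.0, -0.0], [0.001, -0.0, -1.0]]
force: [0.3, 0.1, 0.1]
opening: 0.0663
finger_force: 0.0
```

```bash
python3 - <<'E'
from h import *
f=viewer.grab_frame("wrist"); X=(.6833,.0609)
u=proj(f,(*X,.061)); e=np.linalg.norm(proj(f,(X[0],X[1]+.021,.061))-u); b=proj(f,(*X,.016));print("rim",u.round(1),"r",e.round(1),"lip",b.round(1))
g=f["image"].max(2); r0,c0=int(b[1])-30,int(u[0])-36
print(r0,c0)
for r in range(r0,r0+100,3): print(r," ".join(f"{v:3d}" for v in g[r,c0:c0+74:2]))
E
```

```text
rim [251.2 356. ] r 19.3 lip [251.1 327.7]
297 215
297 140 139 138 138 139 140 139 137 138 135 127  89  53  52  54  56  51  53  53  54  54  51  53  53  53  53  53  52  53  55  53  53  54  53  56 101 137
300 138 138 138 138 139 140 138 137 139 138 141 134  99  61  54  52  51  54  54  52  53  54  51  51  55  52  53  52  52  54  54  53  56  77 125 137 137
303 139 140 139 142 139 141 139 139 142 137 136 132 131 123  92  59  54  53  53  54  53  54  53  55  53  53  53  56  54  53  55  67 105 135 138 140 140
306 141 140 140 140 141 141 138 140 138 104  87  71  47  38  69 108 118 103  68  53  53  53  56  52  53  55  56  60  71 101 129 135 138 139 139 141 139
309 139 141 140 141 138 140 136 114  93  73  43  28  24  25  26  26  37  55  85 104 116 117 112 109 112 109 102 100 121 130 131 134 139 138 137 140 140
312 137 139 136 137 136 137 116  83  68  29  22  25  22  27  26  26  28  28  24  25  28  31  31  32  29  28  23  26  46 114 126 129 137 135 136 137 136
315 141 139 141 141 142 121  87  75  37  23  24  25  29  26  26  32  39  45  47  46  43  42  37  28  31  31  28  24  27  66 121 127 130 1
[... 2794 characters left out ...]
  15  11  14  15  13  18  14  13  17  17  15  18  15  17  15  18  17  13  17  18  17  18  16  19  18  21  20
375  15  16  14  17  18  16  13  17  19  14  15  14  13  16  15  16  16  17  16  18  16  14  14  15  17  18  18  16  17  15  19  20  20  18  22  20  21
378  13  15  17  18  14  16  12  11  15  19  13  15  17  12  12  15  13  16  11  14  14  15  11  11  18  14  17  16  16  16  16  18  21  19  19  19  17
381  14  17  14  15  13  14  13  13  13  12  14  17   9   9  18  15  13  16  15  13  16  11  11  16  14  17  18  16  11  15  15  16  16  14  19  17  18Traceback (most recent call last):
  File "<stdin>", line 6, in <module>
IndexError: index 384 is out of bounds for axis 0 with size 384
```

Ring_42's rim is centred at about (253,358), within about 2 px of the seated prediction and concentric with its former's lip. Handing in.

```bash
python3 -c "
from workcell import manip
print(manip.sign_off())"
```

```text
the job is handed in; nothing more can be done
None
```

I set all four empty rings over their own-size formers, seated and released. The filled rings were never touched, and I handed the job in at about 27 s of the 80 s; the hand-in returned no verdict.

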